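# Swap the sample pots and hold the probe in the guide hole

## Task

Swap the two lidded sample pots: set the one that stands on the measuring plate in the middle of the round cork mat, and the one from the mat in the middle of the plate's round steel pad, upright. Then draw the probe out of its holder and lower its rod upright through the guide hole in the lid of the pot now on the plate, never touching either pot with the probe, until the dark band on the rod is level with the lid's top; finish while still holding the probe there, still and centred in the hole. Leave the vial, the tape roll and the dropper bottle where they are.

Things in the scene. Friction and masses are not known exactly. Their poses are not given: they have to be found in the camera images.
- plate: fixed measuring plate: flat grey instrument 150 x 120 mm, with a round steel pad 90 mm in diameter whose top is 10 mm above the bench. Origin on the bench under the pad's centre; z up; the body reaches 91 mm to its -x side (a small black display and two keys there) and 59 mm to +x, 60 mm to either y side
- mat: fixed round cork mat, 90 mm in diameter, 10 mm thick. Origin at the centre of its underside, z up. The bench to the left of plate and mat (x 0.42 to 0.58, y 0.26 to 0.36 m) is always free, with room to set a pot down for a while
- slim_pot: loose pot, the slimmer and taller one: aluminium cylinder 46 mm in diameter with a white lid 44 mm in diameter fixed on it (top 12 mm of the height), 85 mm tall in all, 0.11 to 0.22 kg. It stands at the start on either the plate's pad or the mat, and is best gripped across the metal body from above. Origin at the centre of its underside, z up through the pot. Hollow: inner floor 6 mm above the underside
- slim_pot_hole (a point): centre of the mouth of the round guide hole in the slim pot's lid, in the lid's top face, 85 mm above the pot's underside. The hole is 20 mm in diameter and 12 mm long, opening into the hollow pot
- wide_pot: loose pot, the wider and shorter one: aluminium cylinder 60 mm in diameter with a white lid 58 mm in diameter fixed on it (top 12 mm of the height), 64 mm tall in all, 0.14 to 0.28 kg. It stands on the other one of plate and mat. Origin at the centre of its underside, z up. Hollow: inner floor 6 mm above the underside
- wide_pot_hole (a point): centre of the mouth of the round guide hole in the wide pot's lid, in the lid's top face, 64 mm above the pot's underside. The hole is 20 mm in diameter and 12 mm long, opening into the hollow pot
- holder: fixed probe holder: dark round foot 72 mm in diameter and a grey hollow column 30 mm in diameter, 88 mm high, bore 13 mm. Origin at the centre of its underside, z up
- probe: loose cordless probe, 60 g, 138 mm long, hanging upright in the holder: steel rod 8 mm in diameter and 80 mm long below, round black handle 20 mm in diameter and 58 mm long above. Origin at the rod's tip, z along the rod up to the handle; the handle spans 80 to 138 mm from the tip. In the holder the tip is 8 mm and the handle's underside 88 mm above the bench, resting on the column's top, so the probe must rise more than 80 mm straight up to come free
- probe_tip (a point): the tip of the probe's rod
- probe_band (a point): middle of the dark band on the rod (the band spans 30 to 50 mm above the tip), on the rod's axis 40 mm above the tip
- vial: bystander: small capped glass vial, 19 mm in diameter, 54 mm tall, standing. Origin at the centre of its underside
- tape_roll: bystander: roll of tape lying flat, 98 mm in diameter, 25 mm high. Origin at the centre of its underside
- dropper: bystander: brown dropper bottle, 33 mm in diameter, 102 mm tall, standing. Origin at the centre of its underside
Things that resemble listed ones, but are neither listed nor needed, are in the scene too. Leave any purple or turquoise look-alike of the mat alone.

How it is judged (in metres and radians):
On the way, in this order (a step that is already met when the one before it is completed fails the run):
1. the two pots have changed places and stand released, upright, on plate and mat (((horizontal distance between slim_pot and plate below 0.015 m and z of slim_pot in the frame of plate between 0.006 and 0.014 m and angle between each of slim_pot, wide_pot's own z axis and vertical below 0.08 rad and distance of each of slim_pot, wide_pot from where it was at the start of the episode above 0.09 m and horizontal distance between wide_pot and mat below 0.015 m and z of wide_pot in the frame of mat between 0.006 and 0.014 m) or (horizontal distance between wide_pot and plate below 0.015 m and z of wide_pot in the frame of plate between 0.006 and 0.014 m and angle between each of wide_pot, slim_pot's own z axis and vertical below 0.08 rad and distance of each of wide_pot, slim_pot from where it was at the start of the episode above 0.09 m and horizontal distance between slim_pot and mat below 0.015 m and z of slim_pot in the frame of mat between 0.006 and 0.014 m)) and linear speed of each of slim_pot, wide_pot below 0.02 m/s and contact force between the fingers and slim_pot below 0.1 N and contact force between the fingers and wide_pot below 0.1 N), for 0.2 s.
2. the probe is through the guide hole of the pot on the plate, band level with the lid's top, centred and still (((horizontal distance between slim_pot and plate below 0.015 m and z of slim_pot in the frame of plate between 0.006 and 0.014 m and angle between slim_pot's own z axis and vertical below 0.08 rad and distance of slim_pot from where it was at the start of the episode above 0.09 m and horizontal distance between probe_band and slim_pot_hole below 0.004 m and z of probe_band in the frame of slim_pot_hole between -0.013 and 0.013 m) or (horizontal distance between wide_pot and plate below 0.015 m and z of wide_pot in the frame of plate between 0.006 and 0.014 m and angle between wide_pot's own z axis and vertical below 0.08 rad and distance of wide_pot from where it was at the start of the episode above 0.09 m and horizontal distance between probe_band and wide_pot_hole below 0.004 m and z of probe_band in the frame of wide_pot_hole between -0.013 and 0.013 m)) and angle between probe's own z axis and vertical below 0.08 rad and linear speed of probe below 0.02 m/s and contact force between probe and the fingers above 0.5 N and contact force between probe and slim_pot below 0.1 N and contact force between probe and wide_pot below 0.1 N and contact force between probe and holder below 0.1 N), for 0.3 s.
At the end, for the whole second after the job is handed in: Pots swapped, upright, released, still, within 15 mm of the middle of pad and mat. Fingers hold the probe still in the hole of the pot on the plate: band middle within 4 mm of the hole centre sideways, 13 mm of the lid top in height, tilt under 0.08 rad, touching neither pot nor holder (((horizontal distance between slim_pot and plate below 0.015 m and z of slim_pot in the frame of plate between 0.006 and 0.014 m and angle between each of slim_pot, wide_pot's own z axis and vertical below 0.08 rad and distance of each of slim_pot, wide_pot from where it was at the start of the episode above 0.09 m and horizontal distance between wide_pot and mat below 0.015 m and z of wide_pot in the frame of mat between 0.006 and 0.014 m and horizontal distance between probe_band and slim_pot_hole below 0.004 m and z of probe_band in the frame of slim_pot_hole between -0.013 and 0.013 m) or (horizontal distance between wide_pot and plate below 0.015 m and z of wide_pot in the frame of plate between 0.006 and 0.014 m and angle between each of wide_pot, slim_pot's own z axis and vertical below 0.08 rad and distance of each of wide_pot, slim_pot from where it was at the start of the episode above 0.09 m and horizontal distance between slim_pot and mat below 0.015 m and z of slim_pot in the frame of mat between 0.006 and 0.014 m and horizontal distance between probe_band and wide_pot_hole below 0.004 m and z of probe_band in the frame of wide_pot_hole between -0.013 and 0.013 m)) and angle between probe's own z axis and vertical below 0.08 rad and linear speed of each of probe, slim_pot, wide_pot below 0.02 m/s and contact force between probe and the fingers above 0.5 N and contact force between each of probe, the fingers and slim_pot below 0.1 N and contact force between each of probe, the fingers and wide_pot below 0.1 N and contact force between probe and holder below 0.1 N); the arm keeps its last pose, push and grip.
It fails at once if the probe touches a pot (contact force between probe and slim_pot above 0.3 N or contact force between probe and wide_pot above 0.3 N).
It fails at once if a pot is tipped (angle between any of slim_pot, wide_pot's own z axis and vertical above 0.5 rad).
It fails at once if a bystander is displaced (distance of any of vial, tape_roll, dropper from where it was at the start of the episode above 0.03 m).
It also fails if it takes over 72 s, if anything falls off the work surface, if the arm or the gripper's body presses on something with over 40 N, if the wrist force passes 120 N, or if a joint passes its speed limit or range.

## Robot

A 6-joint arm with a two-finger parallel gripper is mounted at the origin on a cart in front of the work surface, level with it; the furniture and walls round the work are solid. World frame = base frame: x ahead of the robot, y to its left, z up, the work surface at z = 0. Lengths are in m, angles in degrees, forces in N, time in s.
With the tool pointing down it reaches from about 0.35 to 1 m from the base axis. Payload 7.1 kg.
Tool frame: the origin (TCP) lies between the finger pads; the fingertips stand 22 mm ahead of it and the grasp point (between the pads) lies 3 mm ahead of it; z points along the fingers, y is the line along which they close (so a half turn about z gives the same grasp; the last joint's range is limited). The gripper opens to 85 mm and grips with 20 to 120 N. Pads are 22 mm wide; open, the fingers measure 114 mm over their backs; the gripper's body (76 mm by 85 mm) begins 54 mm behind the grasp point. The pads swing forward as they close: fully open they stand 13 mm farther back than shut.
Start: joints at [67.953, 24.242, 93.386, -0, 62.372, -1.089], TCP at [0.224, 0.584, 0.253] pointing down, gripper open.
Joint ranges: [-172.04, 172.04], [-51.8, 120.97], [4.93, 147.93], [-75.15, 255.16], [6.16, 154.13], [-145.62, 145.62]. Speed limits (degrees/s): [136.94, 136.94, 172.46, 180, 180, 180].

## Interface

Orientations are given as [roll, pitch, yaw] about the fixed x, y, z axes, in that order (R = Rz(yaw) Ry(pitch) Rx(roll)).
In Python, from workcell import env gives the robot as it stands.
- The arm moves only by the tool move_arm, never from a script. Its argument "rows" is a list of rows, each an object of numbers: "hand": the closure, from 0 (fully open) to 1 (shut); "dx", "dy", "dz": the shift along the tool's x, y, z in cm; "rx", "ry", "rz": the turn, a rotation vector about the tool's x, y, z in rad. In form: [{"hand": .., "dx": .., "dy": .., "dz": .., "rx": .., "ry": .., "rz": ..}, ...]. A call has 1 to 20 rows; each row is the pose to reach, as a shift and turn from the pose commanded when the call began, along the tool's axes at that moment; what a row does not reach only later rows make up. A row lasts 1/8 s, in which the tool goes at most 62.5 mm and 10.7 degrees, less where a joint would pass 70% of its speed; a pose out of reach is approached as far as the arm can. A call with a gripper value outside its range is refused whole. The fingers move at their own pace and stop on an object; "force" is the grip in N (left out, the last holds). Time passes only in rows, so rows that repeat a pose let the fingers close. It gives the time, the measured TCP pose, the force, the opening and the grip force at its end, in the units of the state.
- env.read_state(): the state, without advancing time (a new reading comes with each control period).
- env.capture(name): name is "side" or "top" or "wrist"; returns a dict with "image" (480x640x3 uint8, red, green, blue), "depth" (480x640 float32, m along the optical axis (not along the pixel's ray), 0 where there is no reading), "camera_matrix" (3x3 intrinsics, pixels), "position" and "attitude" of the camera in the world. Camera axes: x right, y down, z forward; pixel columns grow to the right and rows downward; lengths in m; the calibration is good to about 2 mm. The wrist camera is an equidistant fisheye: a pixel r from the principal point sees the ray r / f radians off the axis. A picture is of the moment at which its call begins.
- env.close_job(): hands the job in; it is judged then, once.
The state is a dict: "clock": time; "joint_pos": joint angles; "joint_velocities": joint speeds; "effort": joint torques, N m; "tcp_pos": TCP position; "orientation": TCP orientation; "force": force on the tool from outside, world axes, zero at the start; "torque": the same for the moment, N m; "grip_width": opening from 0.0 (shut) to 1.0 (fully open); "grip_force": force on a finger pad.
Only numpy, scipy, OpenCV 4.12 (cv2) and the standard library are available. Lean on these libraries where they do the work, as an engineer would, in place of code of your own. Each camera call takes 0.05 s, during which the arm holds its last target. There are 200 camera calls.

## Working session

There is one attempt and no reset: what is moved stays moved. The work goes in short steps, Python scripts to look and compute and a tool call to move; the robot and the scene stay as the last step left them, time stands still between calls to the robot, and variables do not carry over. Pictures are saved under pics/ and viewed, at most 10 in all, crops included, and the job is handed in when it is done.

Besides the shell and the picture viewer there is one more tool, called after "Request:" as name([rows], argument=value, ...), one row to a line, values as JSON. move_arm: Moves the arm, as the interface text tells. Its arguments: {"type":"object","properties":{"rows":{"type":"array"},"force":{"type":"number"}},"required":["rows"]}

```bash
mkdir -p pics; ls; cat > h.py <<'E'
import numpy as np, cv2, pickle
from workcell import env
from scipy.spatial.transform import Rotation as R
def cap(n):
    c=env.capture(n); return c
def rot(c):
    a=np.array(c['attitude'],float)
    if a.shape==(3,3): return a
    if a.shape==(3,): return R.from_euler('xyz',a,degrees=True).as_matrix()
    return R.from_quat(a).as_matrix()
def cloud(c):
    K=np.array(c['camera_matrix']); d=c['depth']; v,u=np.mgrid[:480,:640]
    P=np.stack([(u-K[0,2])/K[0,0]*d,(v-K[1,2])/K[1,1]*d,d],-1)
    return P@rot(c).T+np.array(c['position'])
E
python3 - <<'E'
from h import *
s=env.read_state(); print(s)
for n in ['top','side']:
    c=cap(n); print(n,c['camera_matrix'],c['position'],c['attitude'])
    cv2.imwrite(f'pics/{n}0.png',c['image'][...,::-1]); pickle.dump(c,open(f'{n}0.pkl','wb'))
    P=cloud(c); print(P[240,320],P[400,320],P[240,100])
E
```

```text
pics
{'clock': 0.0, 'joint_pos': array([ 6.79512755e+01,  2.42845291e+01,  9.34311864e+01, -5.03359799e-04,
        6.23714523e+01, -1.08946649e+00]), 'joint_velocities': array([-0.05893997, -0.06969551, -0.00815467,  0.05818532, -0.07299687,
        0.01648895]), 'effort': array([-1.45149112e-03, -5.57406342e+01, -2.81738144e+01,  1.79241232e-05,
        7.57877016e-03,  3.20621268e-05]), 'tcp_pos': array([0.22336221, 0.58318431, 0.25254628]), 'orientation': array([-1.79912839e+02, -1.21185015e-03,  1.59040975e+02]), 'force': array([0.45220038, 1.09678094, 0.11257215]), 'torque': array([-0.09406887,  0.0154947 ,  0.01610202]), 'grip_force': 0.0, 'grip_width': 0.9977875222638686}
top [[477.87753031   0.         315.60238206]
 [  0.         477.87753031 236.06819077]
 [  0.           0.           1.        ]] [ 0.37983159 -0.09145019  1.22089126] [-171.87527387    0.39563618  -89.9571126 ]
[ 5.43873702e-01 -9.42321551e-02  8.76833173e-05] [ 0.1466053  -0.09401459 -0.00069401] [0.5438939  0.474317   0.00069625]
side [[619.65540021   0.         326.56546946]
 [  0.         619.65540021 245.29164176]
 [  0.           0.           1.        ]] [-0.19374745 -0.7187099   1.16791874] [-1.39282793e+02 -8.80931994e-02 -4.85540807e+01]
[ 5.63423647e-01 -3.05403370e-02 -4.80995629e-04] [ 0.24770606 -0.31303546 -0.02398697] [ 0.40522173  0.96330487 -0.61763217]
```

View pics/top0.png

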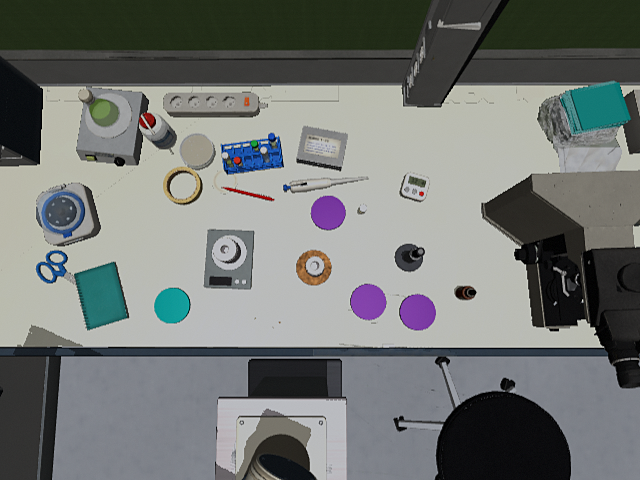

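View pics/side0.png

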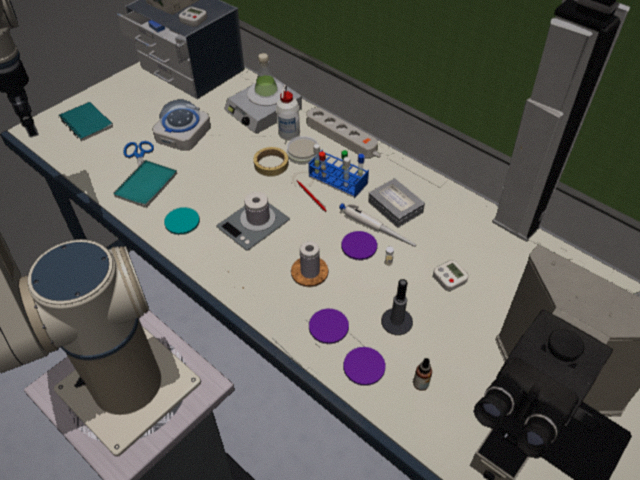

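Wide pot stands on the plate (top-view px 228,251), slim pot on the cork mat (314,266), and the probe is in its holder (409,257). Possible mix-ups: grey disc (197,151), stirrer (112,127), blue-grey device (68,213), purple and turquoise discs (328,212), (368,301), (417,312), (172,305). None of these has a pot with a holed lid on it or matches the mat's cork colour.

```bash
cat >> h.py <<'E'
from scipy.optimize import least_squares
def circ(p):
    f=lambda x:np.hypot(p[:,0]-x[0],p[:,1]-x[1])-x[2]
    r=least_squares(f,[*p.mean(0),0.03],loss='soft_l1',f_scale=.001); return r.x
def band(P,x0,x1,y0,y1,z0,z1):
    m=(P[...,0]>x0)&(P[...,0]<x1)&(P[...,1]>y0)&(P[...,1]<y1)&(P[...,2]>z0)&(P[...,2]<z1); return m
def blob(P,*a):
    m=band(P,*a).astype(np.uint8)
    q=P[m>0]; h=cv2.convexHull(q[:,:2].astype(np.float32))[:,0]
    (cx,cy),r=cv2.minEnclosingCircle(q[:,:2].astype(np.float32))
    return len(q),np.round(q.mean(0),4),np.round([cx,cy,r],4),np.round(circ(h),4)
E
python3 - <<'E'
from h import *
im=None
for n in ['top','side']:
    c=pickle.load(open(n+'0.pkl','rb')); P=cloud(c)
    print(n)
    if n=='top':
        for nm,(u,v) in dict(wide=(228,258),slim=(316,262),mat=(300,278),plate=(213,270),probe=(418,252),foot=(404,265)).items(): print(nm,P[v,u].round(4))
    print('wide lid',blob(P,.42,.66,.1,.3,.065,.085))
    print('slim lid',blob(P,.40,.66,-.02,.1,.086,.105))
    print('mat',blob(P,.42,.60,-.04,.08,.006,.014))
    print('probe top',blob(P,.45,.65,-.35,-.2,.135,.16))
    print('handle',blob(P,.45,.65,-.35,-.2,.095,.135))
    print('foot',blob(P,.45,.65,-.38,-.2,.004,.03))
    m=band(P,.40,.66,.08,.3,.004,.02); q=P[m]
    print('plate',len(q),cv2.minAreaRect(q[:,:2].astype(np.float32)), np.percentile(q[:,2],[10,50,90]))
t=pickle.load(open('top0.pkl','rb'))['image'][...,::-1]
cv2.imwrite('pics/crop.png',cv2.resize(t[220:300,190:450],None,fx=3,fy=3,interpolation=cv2.INTER_CUBIC))
E
```

```text
top
wide [0.4902 0.1279 0.0735]
slim [ 0.4853 -0.0841  0.02  ]
mat [ 0.4458 -0.0434  0.0064]
plate [0.4656 0.1768 0.0123]
probe [ 0.4969 -0.3151  0.1463]
foot [ 0.479  -0.3081  0.0044]
wide lid (415, array([0.5109, 0.1365, 0.0743]), array([0.5117, 0.1369, 0.0299]), array([0.5115, 0.1372, 0.029 ]))Traceback (most recent call last):
  File "<stdin>", line 9, in <module>
  File "h.py", line 23, in blob
    q=P[m>0]; h=cv2.convexHull(q[:,:2].astype(np.float32))[:,0]
                ~~~~~~~~~~~~~~~~~~~~~~~~~~~~~~~~~~~~~~~~~~^^^^^
TypeError: 'NoneType' object is not subscriptable
```

```bash
cat > m.py <<'E'
from h import *
for n in ['top','side']:
    c=pickle.load(open(n+'0.pkl','rb')); P=cloud(c)
    print(n)
    def t(nm,*a):
        try: print(nm,*blob(P,*a))
        except Exception as e: print(nm,'none')
    t('wide lid',.42,.66,.05,.25,.065,.085)
    t('slim lid',.40,.60,-.16,-.02,.086,.105)
    t('mat',.40,.56,-.16,-.02,.006,.014)
    t('probe top',.43,.57,-.42,-.24,.137,.16)
    t('handle',.43,.57,-.42,-.24,.095,.135)
    t('foot',.43,.57,-.42,-.24,.004,.03)
    t('dropper',.35,.48,-.52,-.38,.05,.12)
    t('vial',.55,.65,-.25,-.15,.04,.07)
    m=band(P,.40,.62,.03,.3,.005,.02); q=P[m]
    print('plate',len(q),cv2.minAreaRect(q[:,:2].astype(np.float32)), np.percentile(q[:,2],[10,50,90]))
t=pickle.load(open('top0.pkl','rb'))['image'][...,::-1]
cv2.imwrite('pics/crop.png',cv2.resize(t[220:300,190:450],None,fx=3,fy=3,interpolation=cv2.INTER_CUBIC))
E
python3 m.py
```

```text
top
wide lid 415 [0.5109 0.1365 0.0743] [0.5117 0.1369 0.0299] [0.5115 0.1372 0.029 ]
slim lid 232 [ 0.4699 -0.0811  0.0954] [ 0.4704 -0.0809  0.0228] [ 0.4703 -0.081   0.0223]
mat 612 [ 0.4706 -0.0748  0.0103] [ 0.4833 -0.0897  0.1002] [ 0.4841 -0.0981  0.0938]
probe top 67 [ 0.4976 -0.319   0.1459] [ 0.4973 -0.3195  0.0103] [ 0.4978 -0.3194  0.0096]
handle 28 [ 0.4945 -0.313   0.1134] [ 0.4973 -0.3179  0.0097] [ 0.4976 -0.3192  0.0095]
foot 572 [ 0.4961 -0.3187  0.0068] [ 0.4985 -0.3292  0.1101] [ 0.5015 -0.3346  0.0919]
dropper 165 [ 0.4072 -0.4457  0.072 ] [ 0.4077 -0.4501  0.0167] [ 0.4077 -0.4501  0.016 ]
vial 51 [ 0.6159 -0.1998  0.0532] [ 0.6167 -0.2002  0.0097] [ 0.6163 -0.2     0.0087]
plate 2510 ((0.5096442699432373, 0.16578449308872223), (0.21870560944080353, 0.26865315437316895), 0.0858447328209877) [0.00598159 0.0092571  0.01270852]
side
wide lid 322 [0.5064 0.1329 0.0722] [0.5089 0.134  0.0319] [0.5082 0.1338 0.0302]
slim lid 227 [ 0.466  -0.0856  0.0929] [ 0.4676 -0.0856  0.025 ] [ 0.4672 -0.0843  0.023 ]
mat 449 [ 0.4596 -0.088   0.0094] [ 0.4755 -0.0775  0.0798] [ 0.4581 -0.0676  0.0598]
probe top 82 [ 0.4932 -0.3234  0.1441] [ 0.4953 -0.3234  0.0115] [ 0.4946 -0.3227  0.0104]
handle 102 [ 0.4887 -0.3258  0.1154] [ 0.4921 -0.3234  0.0104] [ 0.4926 -0.3235  0.0098]
foot 463 [ 0.4883 -0.3287  0.0082] [ 0.4966 -0.3265  0.1029] [ 0.5094 -0.3309  0.0912]
dropper 250 [ 0.3993 -0.4562  0.071 ] [ 0.4028 -0.4534  0.0169] [ 0.4027 -0.4543  0.0159]
vial 59 [ 0.6143 -0.2054  0.0505] [ 0.6151 -0.2025  0.0115] [ 0.6163 -0.2038  0.0096]
plate 1351 ((0.5012763738632202, 0.16758006811141968), (0.26069334149360657, 0.20515136420726776), 89.09351348876953) [0.0056739  0.00818136 0.01194442]
```

View pics/crop.png

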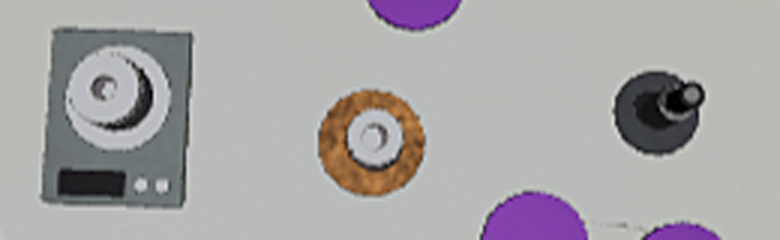

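```bash
cat >> h.py <<'E'
def plane(c,u,v,z):
    K=np.array(c['camera_matrix']); r=np.stack([(u-K[0,2])/K[0,0],(v-K[1,2])/K[1,1],np.ones(len(u))],-1)@rot(c).T
    p=np.array(c['position']); return p+r*((z-p[2])/r[:,2])[:,None]
def big(m):
    n,l,s,_=cv2.connectedComponentsWithStats(m.astype(np.uint8)); 
    return l==1+np.argmax(s[1:,4])
def rel(pos,yaw=90,s=None):
    "target TCP world pos -> tool-frame shift in cm and rotvec, from measured pose"
    s=s or env.read_state(); Rm=R.from_euler('xyz',s['orientation'],degrees=True)
    d=Rm.inv().apply(np.array(pos)-s['tcp_pos'])*100
    rv=(Rm.inv()*R.from_euler('xyz',[180,0,yaw],degrees=True)).as_rotvec()
    return d.round(2),rv.round(4)
E
python3 - <<'E'
from h import *
for n in ['top','side']:
    c=pickle.load(open(n+'0.pkl','rb')); P=cloud(c); hsv=cv2.cvtColor(c['image'],cv2.COLOR_RGB2HSV)
    near=lambda x,y,r:np.hypot(P[...,0]-x,P[...,1]-y)<r
    m=big(near(.47,-.085,.07)&(hsv[...,0]<22)&(hsv[...,1]>90)&(P[...,2]<.03))
    for nm,mm in (('mat',m),('padgrey',big(near(.51,.137,.07)&(hsv[...,1]<22)&(hsv[...,2]>150)&(P[...,2]<.03)&(P[...,2]>.004)&1))):
        v,u=np.nonzero(mm); q=plane(c,u,v,.01)[:,:2].astype(np.float32); h=cv2.convexHull(q)[:,0]
        print(n,nm,len(q),circ(h).round(4),np.round(cv2.minEnclosingCircle(q)[1],4),np.round(cv2.minEnclosingCircle(q)[0],4))
    m=big(near(.5,.137,.12)&(P[...,2]>.0045)); v,u=np.nonzero(m); q=P[m][:,:2].astype(np.float32)
    print('plate',cv2.minAreaRect(q))
    print('hsv pad',hsv[P[...,2]>-1][:1], [hsv[v,u] for v,u in ((265,240),(275,213))] if n=='top' else '')
print(rel([.51,.137,.25]))
w=env.capture('wrist'); print(w['camera_matrix'],w['position'],w['attitude'])
E
```

```text
top mat 622 [ 0.4734 -0.0771  0.0436] 0.0444 [ 0.4732 -0.0772]
top padgrey 381 [0.5114 0.1382 0.0441] 0.0452 [0.5119 0.1378]
plate ((0.4935111701488495, 0.13970120251178741), (0.12266100943088531, 0.15226547420024872), 88.63473510742188)
hsv pad [[ 46 110  44]] [array([111,  10, 174], dtype=uint8), array([ 94,  17, 104], dtype=uint8)]
side mat 504 [ 0.4671 -0.0819  0.0443] 0.0457 [ 0.4672 -0.0821]
side padgrey 126 [0.5087 0.1372 0.0413] 0.0423 [0.5083 0.136 ]
plate ((0.4914555549621582, 0.1343519240617752), (0.12188339978456497, 0.15540118515491486), 87.35745239257812)
hsv pad [[11 52 39]] 
(array([-42.73, -31.42,   0.3 ]), array([-1.200e-03,  8.000e-04,  1.205e+00]))
[[371.64829954   0.         325.80791313]
 [  0.         371.64829954 241.81612883]
 [  0.           0.           1.        ]] [0.16268465 0.60692386 0.37288781] [1.64920392e+02 5.51130609e-02 6.90009468e+01]
```

Request:
move_arm([
  {"hand":0,"dx":-3,"dy":-2.2,"dz":0,"rz":0.1},
  {"hand":0,"dx":-7.5,"dy":-5.5,"dz":0,"rz":0.22},
  {"hand":0,"dx":-12,"dy":-8.8,"dz":0,"rz":0.37},
  {"hand":0,"dx":-16.5,"dy":-12.1,"dz":0,"rz":0.52},
  {"hand":0,"dx":-21,"dy":-15.4,"dz":0,"rz":0.67},
  {"hand":0,"dx":-25.5,"dy":-18.7,"dz":0,"rz":0.82},
  {"hand":0,"dx":-30,"dy":-22,"dz":0,"rz":0.97},
  {"hand":0,"dx":-34.5,"dy":-25.3,"dz":0,"rz":1.1},
  {"hand":0,"dx":-38.5,"dy":-28.3,"dz":0,"rz":1.18},
  {"hand":0,"dx":-41.5,"dy":-30.5,"dz":0,"rz":1.205},
  {"hand":0,"dx":-42.7,"dy":-31.4,"dz":0,"rz":1.205},
  {"hand":0,"dx":-42.7,"dy":-31.4,"dz":0,"rz":1.205},
  {"hand":0,"dx":-42.7,"dy":-31.4,"dz":0,"rz":1.205},
])

```text
$.rows[0]: bad value
```

```bash
python3 - <<'E'
from h import *
w=cap('wrist'); s=env.read_state(); pickle.dump((w,s),open('w1.pkl','wb')); print(s['tcp_pos'],s['orientation'],s['joint_pos'].round(1),w['position'],w['attitude'])
cv2.imwrite('pics/w1.png',w['image'][...,::-1]); print(rel([.51,.1355,.1]))
E
```

```text
[0.2234224  0.58338855 0.25283137] [-1.79946531e+02 -1.06036870e-03  1.59041107e+02] [68.  24.3 93.4  0.  62.4 -1.1] [0.1627022  0.60696717 0.37298807] [1.64920168e+02 4.33699979e-02 6.90009512e+01]
(array([-42.78, -31.56,  15.31]), array([-8.000e-04,  5.000e-04,  1.205e+00]))
```

View pics/w1.png

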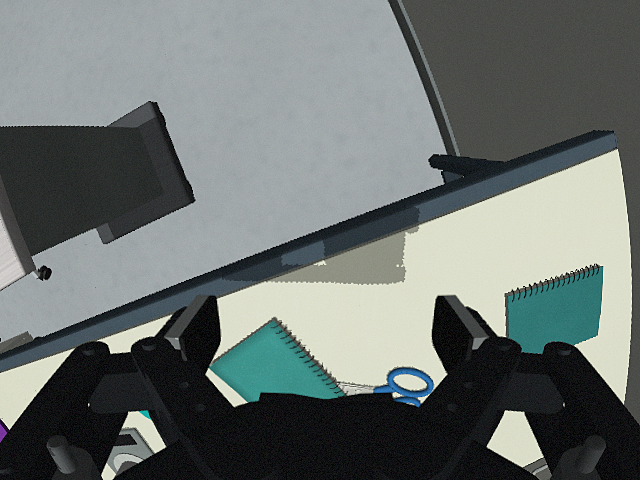

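The wrist picture was taken before any motion, because the rows need every key: fingers at (200,330) and (450,330), notebooks and scissors below. I'll resend the move with all keys.

Request:
move_arm([
  {"hand":0,"dx":-3,"dy":-2.2,"dz":0,"rx":0,"ry":0,"rz":0.1},
  {"hand":0,"dx":-7.5,"dy":-5.5,"dz":0,"rx":0,"ry":0,"rz":0.22},
  {"hand":0,"dx":-12,"dy":-8.8,"dz":0,"rx":0,"ry":0,"rz":0.37},
  {"hand":0,"dx":-16.5,"dy":-12.1,"dz":0,"rx":0,"ry":0,"rz":0.52},
  {"hand":0,"dx":-21,"dy":-15.4,"dz":0,"rx":0,"ry":0,"rz":0.67},
  {"hand":0,"dx":-25.5,"dy":-18.7,"dz":0,"rx":0,"ry":0,"rz":0.82},
  {"hand":0,"dx":-30,"dy":-22,"dz":0,"rx":0,"ry":0,"rz":0.97},
  {"hand":0,"dx":-34.5,"dy":-25.3,"dz":0,"rx":0,"ry":0,"rz":1.1},
  {"hand":0,"dx":-38.5,"dy":-28.3,"dz":0,"rx":0,"ry":0,"rz":1.18},
  {"hand":0,"dx":-41.5,"dy":-30.5,"dz":0,"rx":0,"ry":0,"rz":1.205},
  {"hand":0,"dx":-42.7,"dy":-31.4,"dz":0,"rx":0,"ry":0,"rz":1.205},
  {"hand":0,"dx":-42.7,"dy":-31.4,"dz":0,"rx":0,"ry":0,"rz":1.205},
  {"hand":0,"dx":-42.7,"dy":-31.4,"dz":0,"rx":0,"ry":0,"rz":1.205},
])

```text
clock: 1.82
tcp_pos: [0.5093, 0.1386, 0.2532]
orientation: [-180.0, -0.0, 90.1]
force: [0.8, -1.1, -0.3]
grip_width: 1.0
grip_force: 0.0
```

```bash
cat >> h.py <<'E'
def fcloud(c):
    "fisheye wrist cloud; depth along optical axis"
    K=np.array(c['camera_matrix']); d=c['depth']; v,u=np.mgrid[:480,:640]
    x=(u-K[0,2])/K[0,0]; y=(v-K[1,2])/K[1,1]; r=np.hypot(x,y)+1e-9
    t=np.tan(np.minimum(r,1.5)); P=np.stack([x/r*t*d,y/r*t*d,d],-1)
    P=P@rot(c).T+np.array(c['position']); P[d==0]=-9; return P
E
python3 - <<'E'
from h import *
w=cap('wrist'); s=env.read_state(); pickle.dump((w,s),open('w1.pkl','wb')); print(s['tcp_pos'],s['orientation'],s['joint_pos'].round(1),w['position'],w['attitude'])
P=fcloud(w); print(np.median(P[P[...,2]>-.05][:,2]))
print('wide',*blob(P,.44,.58,.06,.22,.07,.08)); 
try: print('slim',*blob(P,.4,.54,-.16,-.01,.09,.1))
except Exception as e: print(e)
cv2.imwrite('pics/w2.png',w['image'][...,::-1]); print(rel([.51,.1355,.1]))
E
```

```text
[0.50926849 0.13867961 0.25322521] [-1.79970844e+02 -5.81569790e-03  9.00859911e+01] [ 13.9  16.1 105.6   0.   58.3  13.8] [0.5096263  0.20406546 0.37346978] [ 1.64999912e+02 -4.29562006e-02  1.81292948e-02]
0.0008454448215237387
wide 3266 [0.5117 0.138  0.0735] [0.5118 0.1369 0.0303] [0.5118 0.1369 0.0295]
'NoneType' object is not subscriptable
(array([-0.32,  0.08, 15.32]), array([-0.0005, -0.0001,  0.0015]))
```

View pics/w2.png

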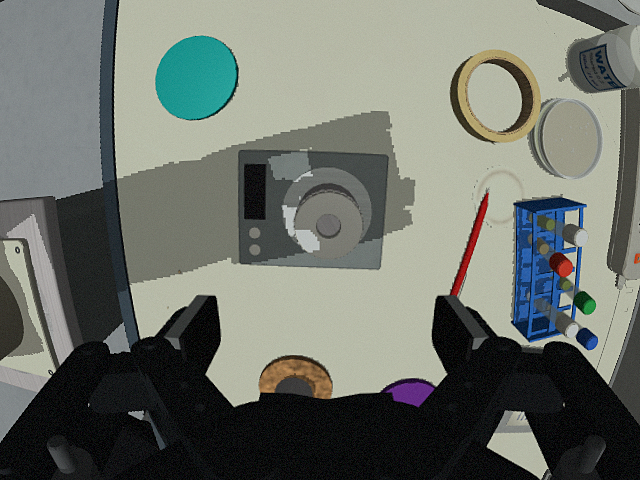

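The view shows the wide pot on the pad, with its hole at (329,226). Its centre is (0.512,0.137), so I'll descend and grip it.

Request:
move_arm([
  {"hand":0,"dx":-0.1,"dy":0.1,"dz":3,"rx":0,"ry":0,"rz":0},
  {"hand":0,"dx":-0.2,"dy":0.2,"dz":8,"rx":0,"ry":0,"rz":0},
  {"hand":0,"dx":-0.2,"dy":0.25,"dz":13,"rx":0,"ry":0,"rz":0},
  {"hand":0,"dx":-0.2,"dy":0.25,"dz":17,"rx":0,"ry":0,"rz":0},
  {"hand":0,"dx":-0.2,"dy":0.25,"dz":20,"rx":0,"ry":0,"rz":0},
  {"hand":0,"dx":-0.2,"dy":0.25,"dz":21,"rx":0,"ry":0,"rz":0},
  {"hand":0,"dx":-0.2,"dy":0.25,"dz":21,"rx":0,"ry":0,"rz":0},
  {"hand":1,"dx":-0.2,"dy":0.25,"dz":21,"rx":0,"ry":0,"rz":0},
  {"hand":1,"dx":-0.2,"dy":0.25,"dz":21,"rx":0,"ry":0,"rz":0},
  {"hand":1,"dx":-0.2,"dy":0.25,"dz":21,"rx":0,"ry":0,"rz":0},
  {"hand":1,"dx":-0.2,"dy":0.25,"dz":21,"rx":0,"ry":0,"rz":0},
  {"hand":1,"dx":-0.2,"dy":0.25,"dz":21,"rx":0,"ry":0,"rz":0},
], force=40)

```text
clock: 3.38
tcp_pos: [0.5132, 0.136, 0.0449]
orientation: [179.9, -0.0, 90.0]
force: [-1.3, 1.2, 5.3]
grip_width: 0.686
grip_force: 42.5
```

Request:
move_arm([
  {"hand":1,"dx":0,"dy":0,"dz":-0.8,"rx":0,"ry":0,"rz":0},
  {"hand":1,"dx":0,"dy":0,"dz":-2.5,"rx":0,"ry":0,"rz":0},
  {"hand":1,"dx":0,"dy":0,"dz":-4,"rx":0,"ry":0,"rz":0},
  {"hand":1,"dx":1.5,"dy":0,"dz":-4.5,"rx":0,"ry":0,"rz":0},
  {"hand":1,"dx":4.5,"dy":-0.3,"dz":-4.5,"rx":0,"ry":0,"rz":0},
  {"hand":1,"dx":8,"dy":-0.6,"dz":-4.5,"rx":0,"ry":0,"rz":0},
  {"hand":1,"dx":11.5,"dy":-0.9,"dz":-4.5,"rx":0,"ry":0,"rz":0},
  {"hand":1,"dx":15,"dy":-1.2,"dz":-4.5,"rx":0,"ry":0,"rz":0},
  {"hand":1,"dx":17,"dy":-1.3,"dz":-4,"rx":0,"ry":0,"rz":0},
  {"hand":1,"dx":17.5,"dy":-1.3,"dz":-2.5,"rx":0,"ry":0,"rz":0},
  {"hand":1,"dx":17.5,"dy":-1.3,"dz":-1,"rx":0,"ry":0,"rz":0},
  {"hand":1,"dx":17.5,"dy":-1.3,"dz":0,"rx":0,"ry":0,"rz":0},
  {"hand":1,"dx":17.5,"dy":-1.3,"dz":0.7,"rx":0,"ry":0,"rz":0},
  {"hand":1,"dx":17.5,"dy":-1.3,"dz":0.9,"rx":0,"ry":0,"rz":0},
  {"hand":1,"dx":17.5,"dy":-1.3,"dz":0.9,"rx":0,"ry":0,"rz":0},
  {"hand":1,"dx":17.5,"dy":-1.3,"dz":0.9,"rx":0,"ry":0,"rz":0},
])

```text
clock: 5.38
tcp_pos: [0.4993, 0.3096, 0.0348]
orientation: [-179.9, 0.1, 90.0]
force: [-3.0, -2.4, 6.8]
grip_width: 0.687
grip_force: 43.6
```

Request:
move_arm([
  {"hand":0,"dx":0,"dy":0,"dz":0,"rx":0,"ry":0,"rz":0},
  {"hand":0,"dx":0,"dy":0,"dz":0,"rx":0,"ry":0,"rz":0},
  {"hand":0,"dx":0,"dy":0,"dz":0,"rx":0,"ry":0,"rz":0},
  {"hand":0,"dx":0,"dy":0,"dz":-2,"rx":0,"ry":0,"rz":0},
  {"hand":0,"dx":0,"dy":0,"dz":-6,"rx":0,"ry":0,"rz":0},
  {"hand":0,"dx":-1,"dy":0,"dz":-11,"rx":0,"ry":0,"rz":0},
  {"hand":0,"dx":-5,"dy":-0.4,"dz":-16,"rx":0,"ry":0,"rz":0},
  {"hand":0,"dx":-10,"dy":-0.8,"dz":-20,"rx":0,"ry":0,"rz":0},
  {"hand":0,"dx":-15.5,"dy":-1.2,"dz":-21.5,"rx":0,"ry":0,"rz":0},
  {"hand":0,"dx":-21,"dy":-1.6,"dz":-21.5,"rx":0,"ry":0,"rz":0},
  {"hand":0,"dx":-26.5,"dy":-2,"dz":-21.5,"rx":0,"ry":0,"rz":0},
  {"hand":0,"dx":-32,"dy":-2.5,"dz":-21.5,"rx":0,"ry":0,"rz":0},
  {"hand":0,"dx":-36.5,"dy":-2.8,"dz":-21.5,"rx":0,"ry":0,"rz":0},
  {"hand":0,"dx":-38.5,"dy":-2.9,"dz":-21.5,"rx":0,"ry":0,"rz":0},
  {"hand":0,"dx":-39.1,"dy":-2.9,"dz":-21.5,"rx":0,"ry":0,"rz":0},
  {"hand":0,"dx":-39.1,"dy":-2.9,"dz":-21.5,"rx":0,"ry":0,"rz":0},
  {"hand":0,"dx":-39.1,"dy":-2.9,"dz":-21.5,"rx":0,"ry":0,"rz":0},
])

```text
clock: 7.5
tcp_pos: [0.4705, -0.0795, 0.2495]
orientation: [180.0, -0.0, 90.1]
force: [-0.3, 0.3, 0.5]
grip_width: 0.999
grip_force: 0.0
```

```bash
cat >> h.py <<'E'
def fplane(c,u,v,z):
    K=np.array(c['camera_matrix']); x=(u-K[0,2])/K[0,0]; y=(v-K[1,2])/K[1,1]; r=np.hypot(x,y)+1e-9
    q=np.stack([x/r*np.sin(r),y/r*np.sin(r),np.cos(r)],-1)@rot(c).T
    p=np.array(c['position']); return p+q*((z-p[2])/q[:,2])[:,None]
E
python3 - <<'E'
from h import *
w=cap('wrist'); s=env.read_state(); P=fcloud(w); print(s['tcp_pos'],s['orientation'])
hsv=cv2.cvtColor(w['image'],cv2.COLOR_RGB2HSV)
print('slim',*blob(P,.42,.52,-.13,-.03,.09,.1))
near=lambda x,y,r:np.hypot(P[...,0]-x,P[...,1]-y)<r
m=big(near(.47,-.08,.07)&(hsv[...,0]<22)&(hsv[...,1]>90)); v,u=np.nonzero(m); q=fplane(w,u,v,.01)[:,:2].astype(np.float32); h=cv2.convexHull(q)[:,0]
print('mat',len(q),circ(h).round(4),cv2.minEnclosingCircle(q))
# wide pot staged and pad in top
t=cap('top'); Q=cloud(t)
print('wide staged',*blob(Q,.44,.56,.25,.37,.055,.072))
pickle.dump((t,w),open('t2.pkl','wb'))
hv=cv2.cvtColor(t['image'],cv2.COLOR_RGB2HSV)
cv2.imwrite('pics/w3.png',np.hstack([w['image'][200:480,200:480],cv2.resize(t['image'][215:295,150:250],(350,280))])[...,::-1])
E
```

```text
[ 0.47050226 -0.07944214  0.2494503 ] [ 1.79997323e+02 -8.11110424e-03  9.00709275e+01]
slim 2075 [ 0.4706 -0.0807  0.0943] [ 0.4707 -0.0816  0.0231] [ 0.4707 -0.0816  0.0227]
mat 3357 [ 0.4725 -0.0774  0.0441] ((0.47264155745506287, -0.07748708128929138), 0.044485025107860565)
wide staged 424 [0.4992 0.3099 0.0643] [0.5004 0.3112 0.0307] [0.4995 0.311  0.0294]
```

View pics/w3.png

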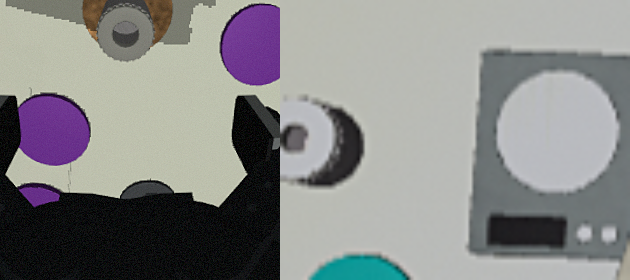

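Wide pot stands upright at the staging place, and the pad is empty in the right half of the picture. The slim pot's lid is at crop (125,33) on the cork. I'll grip it.

Request:
move_arm([
  {"hand":0,"dx":-0.2,"dy":0,"dz":3,"rx":0,"ry":0,"rz":0},
  {"hand":0,"dx":-0.2,"dy":0,"dz":8,"rx":0,"ry":0,"rz":0},
  {"hand":0,"dx":-0.2,"dy":0,"dz":13,"rx":0,"ry":0,"rz":0},
  {"hand":0,"dx":-0.2,"dy":0,"dz":17,"rx":0,"ry":0,"rz":0},
  {"hand":0,"dx":-0.2,"dy":0,"dz":19,"rx":0,"ry":0,"rz":0},
  {"hand":0,"dx":-0.2,"dy":0,"dz":19.4,"rx":0,"ry":0,"rz":0},
  {"hand":1,"dx":-0.2,"dy":0,"dz":19.4,"rx":0,"ry":0,"rz":0},
  {"hand":1,"dx":-0.2,"dy":0,"dz":19.4,"rx":0,"ry":0,"rz":0},
  {"hand":1,"dx":-0.2,"dy":0,"dz":19.4,"rx":0,"ry":0,"rz":0},
  {"hand":1,"dx":-0.2,"dy":0,"dz":19.4,"rx":0,"ry":0,"rz":0},
  {"hand":1,"dx":-0.2,"dy":0,"dz":19.4,"rx":0,"ry":0,"rz":0},
  {"hand":1,"dx":-0.2,"dy":0,"dz":19.4,"rx":0,"ry":0,"rz":0},
], force=40)

```text
clock: 9.1
tcp_pos: [0.4711, -0.0824, 0.0566]
orientation: [179.9, 0.0, 90.0]
force: [-1.1, 1.8, 6.8]
grip_width: 0.537
grip_force: 40.5
```

```bash
python3 - <<'E'
from h import *
t,w=pickle.load(open('t2.pkl','rb')); P=cloud(t); hsv=cv2.cvtColor(t['image'],cv2.COLOR_RGB2HSV)
m=big((np.hypot(P[...,0]-.511,P[...,1]-.138)<.07)&(hsv[...,2]>150)&(P[...,2]>.004)); v,u=np.nonzero(m)
q=plane(t,u,v,.01)[:,:2].astype(np.float32); print(circ(cv2.convexHull(q)[:,0]),q.mean(0),cv2.minEnclosingCircle(q))
E
```

```text
[0.51150416 0.13820739 0.04416003] [0.5112504 0.1383173] ((0.5119211077690125, 0.13775014877319336), 0.04521253705024719)
```

Request:
move_arm([
  {"hand":1,"dx":0,"dy":0,"dz":-0.8,"rx":0,"ry":0,"rz":0},
  {"hand":1,"dx":0,"dy":0,"dz":-2.5,"rx":0,"ry":0,"rz":0},
  {"hand":1,"dx":0,"dy":0,"dz":-4,"rx":0,"ry":0,"rz":0},
  {"hand":1,"dx":1.5,"dy":0.3,"dz":-4.5,"rx":0,"ry":0,"rz":0},
  {"hand":1,"dx":4.5,"dy":0.8,"dz":-4.5,"rx":0,"ry":0,"rz":0},
  {"hand":1,"dx":8,"dy":1.5,"dz":-4.5,"rx":0,"ry":0,"rz":0},
  {"hand":1,"dx":11.5,"dy":2.1,"dz":-4.5,"rx":0,"ry":0,"rz":0},
  {"hand":1,"dx":15,"dy":2.8,"dz":-4.5,"rx":0,"ry":0,"rz":0},
  {"hand":1,"dx":18.5,"dy":3.4,"dz":-4.5,"rx":0,"ry":0,"rz":0},
  {"hand":1,"dx":21,"dy":3.9,"dz":-4,"rx":0,"ry":0,"rz":0},
  {"hand":1,"dx":21.9,"dy":4.1,"dz":-2.8,"rx":0,"ry":0,"rz":0},
  {"hand":1,"dx":21.9,"dy":4.1,"dz":-1.3,"rx":0,"ry":0,"rz":0},
  {"hand":1,"dx":21.9,"dy":4.1,"dz":-0.5,"rx":0,"ry":0,"rz":0},
  {"hand":1,"dx":21.9,"dy":4.1,"dz":-0.1,"rx":0,"ry":0,"rz":0},
  {"hand":1,"dx":21.9,"dy":4.1,"dz":0,"rx":0,"ry":0,"rz":0},
  {"hand":1,"dx":21.9,"dy":4.1,"dz":0,"rx":0,"ry":0,"rz":0},
])

```text
clock: 11.1
tcp_pos: [0.5104, 0.1357, 0.0565]
orientation: [-179.9, 0.0, 89.9]
force: [-7.3, -1.9, 18.4]
grip_width: 0.535
grip_force: 42.9
```

Request:
move_arm([
  {"hand":0,"dx":0,"dy":0,"dz":0,"rx":0,"ry":0,"rz":0},
  {"hand":0,"dx":0,"dy":0,"dz":0,"rx":0,"ry":0,"rz":0},
  {"hand":0,"dx":0,"dy":0,"dz":0,"rx":0,"ry":0,"rz":0},
  {"hand":0,"dx":0,"dy":0,"dz":-2,"rx":0,"ry":0,"rz":0},
  {"hand":0,"dx":0,"dy":0,"dz":-6,"rx":0,"ry":0,"rz":0},
  {"hand":0,"dx":1,"dy":0,"dz":-10.5,"rx":0,"ry":0,"rz":0},
  {"hand":0,"dx":5,"dy":-0.4,"dz":-13,"rx":0,"ry":0,"rz":0},
  {"hand":0,"dx":10,"dy":-0.8,"dz":-13,"rx":0,"ry":0,"rz":0},
  {"hand":0,"dx":14.5,"dy":-1.1,"dz":-12,"rx":0,"ry":0,"rz":0},
  {"hand":0,"dx":17,"dy":-1.1,"dz":-10,"rx":0,"ry":0,"rz":0},
  {"hand":0,"dx":17.5,"dy":-1.1,"dz":-7,"rx":0,"ry":0,"rz":0},
  {"hand":0,"dx":17.5,"dy":-1.1,"dz":-3,"rx":0,"ry":0,"rz":0},
  {"hand":0,"dx":17.5,"dy":-1.1,"dz":0,"rx":0,"ry":0,"rz":0},
  {"hand":0,"dx":17.5,"dy":-1.1,"dz":2,"rx":0,"ry":0,"rz":0},
  {"hand":0,"dx":17.5,"dy":-1.1,"dz":2.1,"rx":0,"ry":0,"rz":0},
  {"hand":1,"dx":17.5,"dy":-1.1,"dz":2.1,"rx":0,"ry":0,"rz":0},
  {"hand":1,"dx":17.5,"dy":-1.1,"dz":2.1,"rx":0,"ry":0,"rz":0},
  {"hand":1,"dx":17.5,"dy":-1.1,"dz":2.1,"rx":0,"ry":0,"rz":0},
  {"hand":1,"dx":17.5,"dy":-1.1,"dz":2.1,"rx":0,"ry":0,"rz":0},
  {"hand":1,"dx":17.5,"dy":-1.1,"dz":2.1,"rx":0,"ry":0,"rz":0},
])

```text
clock: 13.6
tcp_pos: [0.5014, 0.3122, 0.0358]
orientation: [179.9, -0.1, 90.0]
force: [-0.8, 0.2, 6.7]
grip_width: 0.686
grip_force: 43.8
```

```bash
python3 - <<'E'
from h import *
t=cap('top'); P=cloud(t); pickle.dump(t,open('t3.pkl','wb'))
print('slim',*blob(P,.44,.58,.07,.20,.086,.105)); print(env.read_state()['tcp_pos'])
hsv=cv2.cvtColor(t['image'],cv2.COLOR_RGB2HSV)
m=big((np.hypot(P[...,0]-.47,P[...,1]+.08)<.07)&(hsv[...,0]<22)&(hsv[...,1]>90)); v,u=np.nonzero(m)
q=plane(t,u,v,.01)[:,:2].astype(np.float32); print(circ(cv2.convexHull(q)[:,0]),q.mean(0),cv2.minEnclosingCircle(q))
E
```

```text
slim 235 [0.5095 0.1358 0.0951] [0.5105 0.1362 0.0228] [0.5101 0.1362 0.0218]
[0.50135164 0.31216944 0.03579846]
[ 0.47342103 -0.07705133  0.04366462] [ 0.47301555 -0.07716151] ((0.47347867488861084, -0.07740409672260284), 0.044537127017974854)
```

Request:
move_arm([
  {"hand":1,"dx":0,"dy":0,"dz":-1.5,"rx":0,"ry":0,"rz":0},
  {"hand":1,"dx":0,"dy":0,"dz":-5,"rx":0,"ry":0,"rz":0},
  {"hand":1,"dx":0,"dy":0,"dz":-9,"rx":0,"ry":0,"rz":0},
  {"hand":1,"dx":-1,"dy":0,"dz":-12.5,"rx":0,"ry":0,"rz":0},
  {"hand":1,"dx":-4,"dy":-0.2,"dz":-14.5,"rx":0,"ry":0,"rz":0},
  {"hand":1,"dx":-8,"dy":-0.5,"dz":-15,"rx":0,"ry":0,"rz":0},
  {"hand":1,"dx":-12,"dy":-0.8,"dz":-15,"rx":0,"ry":0,"rz":0},
  {"hand":1,"dx":-16,"dy":-1.1,"dz":-15,"rx":0,"ry":0,"rz":0},
  {"hand":1,"dx":-20,"dy":-1.4,"dz":-15,"rx":0,"ry":0,"rz":0},
  {"hand":1,"dx":-24,"dy":-1.7,"dz":-15,"rx":0,"ry":0,"rz":0},
  {"hand":1,"dx":-28,"dy":-2,"dz":-15,"rx":0,"ry":0,"rz":0},
  {"hand":1,"dx":-32,"dy":-2.3,"dz":-14.5,"rx":0,"ry":0,"rz":0},
  {"hand":1,"dx":-36,"dy":-2.6,"dz":-13,"rx":0,"ry":0,"rz":0},
  {"hand":1,"dx":-38.3,"dy":-2.7,"dz":-10.5,"rx":0,"ry":0,"rz":0},
  {"hand":1,"dx":-38.8,"dy":-2.7,"dz":-7,"rx":0,"ry":0,"rz":0},
  {"hand":1,"dx":-38.8,"dy":-2.7,"dz":-4,"rx":0,"ry":0,"rz":0},
  {"hand":1,"dx":-38.8,"dy":-2.7,"dz":-2.2,"rx":0,"ry":0,"rz":0},
  {"hand":1,"dx":-38.8,"dy":-2.7,"dz":-1.3,"rx":0,"ry":0,"rz":0},
  {"hand":1,"dx":-38.8,"dy":-2.7,"dz":-1,"rx":0,"ry":0,"rz":0},
  {"hand":1,"dx":-38.8,"dy":-2.7,"dz":-0.95,"rx":0,"ry":0,"rz":0},
])

```text
clock: 16.15
tcp_pos: [0.4732, -0.0763, 0.0457]
orientation: [-180.0, 0.0, 90.0]
force: [-8.0, -0.4, 21.9]
grip_width: 0.687
grip_force: 45.7
```

Request:
move_arm([
  {"hand":0,"dx":0,"dy":0,"dz":0,"rx":0,"ry":0,"rz":0},
  {"hand":0,"dx":0,"dy":0,"dz":0,"rx":0,"ry":0,"rz":0},
  {"hand":0,"dx":0,"dy":0,"dz":0,"rx":0,"ry":0,"rz":0},
  {"hand":0,"dx":0,"dy":0,"dz":-2,"rx":0,"ry":0,"rz":0},
  {"hand":0,"dx":0,"dy":0,"dz":-6,"rx":0,"ry":0,"rz":0},
  {"hand":0,"dx":0,"dy":0,"dz":-11,"rx":0,"ry":0,"rz":0},
  {"hand":0,"dx":-3,"dy":0.3,"dz":-16,"rx":0,"ry":0,"rz":0},
  {"hand":0,"dx":-8,"dy":0.8,"dz":-19,"rx":0,"ry":0,"rz":0},
  {"hand":0,"dx":-13,"dy":1.3,"dz":-20.4,"rx":0,"ry":0,"rz":0},
  {"hand":0,"dx":-18,"dy":1.8,"dz":-20.4,"rx":0,"ry":0,"rz":0},
  {"hand":0,"dx":-22.5,"dy":2.2,"dz":-20.4,"rx":0,"ry":0,"rz":0},
  {"hand":0,"dx":-24.3,"dy":2.4,"dz":-20.4,"rx":0,"ry":0,"rz":0},
  {"hand":0,"dx":-24.3,"dy":2.4,"dz":-20.4,"rx":0,"ry":0,"rz":0},
  {"hand":0,"dx":-24.3,"dy":2.4,"dz":-20.4,"rx":0,"ry":0,"rz":0},
])

```text
clock: 17.9
tcp_pos: [0.4972, -0.3179, 0.2475]
orientation: [-179.9, -0.1, 90.0]
force: [1.3, 0.4, 0.1]
grip_width: 1.0
grip_force: 0.0
```

```bash
python3 - <<'E'
from h import *
t=cap('top'); w=cap('wrist'); P=cloud(t); W=fcloud(w); pickle.dump((t,w),open('t4.pkl','wb'))
s=env.read_state(); print(s['tcp_pos'],s['orientation'],s['joint_pos'].round(1))
print('slim',*blob(P,.44,.58,.07,.20,.086,.105)); print('wide',*blob(P,.40,.54,-.15,-.01,.065,.085))
for nm,a in dict(slim=(.44,.58,.07,.20,.086,.105),wide=(.40,.54,-.15,-.01,.065,.085),ptop=(.45,.55,-.37,-.27,.139,.16),handle=(.45,.55,-.37,-.27,.1,.139)).items():
    try: print('W',nm,*blob(W,*a))
    except Exception: print('W',nm,'none')
cv2.imwrite('pics/w4.png',w['image'][...,::-1])
E
```

```text
[ 0.49739693 -0.31784755  0.24774771] [-1.79970119e+02 -3.06856000e-02  9.00825522e+01] [-33.7  21.7  98.1   0.   60.2 -33.8]
slim 235 [0.5095 0.136  0.0952] [0.5101 0.1358 0.0229] [0.51   0.1363 0.0219]
wide 406 [ 0.473  -0.0767  0.0744] [ 0.4732 -0.0767  0.0297] [ 0.4732 -0.0768  0.0287]
W slim none
W wide none
W ptop 781 [ 0.4982 -0.3197  0.1457] [ 0.4982 -0.3208  0.0105] [ 0.4981 -0.3205  0.0099]
W handle 353 [ 0.4982 -0.3127  0.1207] [ 0.4981 -0.3179  0.0096] [ 0.4982 -0.32    0.0097]
```

View pics/w4.png

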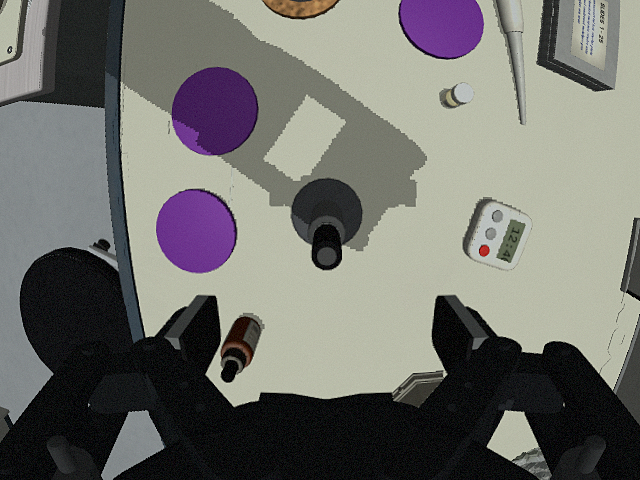

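Both pots are in place, within about 2 mm. The wrist view shows the handle's top at (327,255). I'll grip it.

Request:
move_arm([
  {"hand":0,"dx":-0.2,"dy":0.05,"dz":2,"rx":0,"ry":0,"rz":0},
  {"hand":0,"dx":-0.24,"dy":0.07,"dz":5,"rx":0,"ry":0,"rz":0},
  {"hand":0,"dx":-0.24,"dy":0.07,"dz":8.5,"rx":0,"ry":0,"rz":0},
  {"hand":0,"dx":-0.24,"dy":0.07,"dz":11.5,"rx":0,"ry":0,"rz":0},
  {"hand":0,"dx":-0.24,"dy":0.07,"dz":12.5,"rx":0,"ry":0,"rz":0},
  {"hand":0,"dx":-0.24,"dy":0.07,"dz":12.5,"rx":0,"ry":0,"rz":0},
  {"hand":0,"dx":-0.24,"dy":0.07,"dz":12.5,"rx":0,"ry":0,"rz":0},
  {"hand":1,"dx":-0.24,"dy":0.07,"dz":12.5,"rx":0,"ry":0,"rz":0},
  {"hand":1,"dx":-0.24,"dy":0.07,"dz":12.5,"rx":0,"ry":0,"rz":0},
  {"hand":1,"dx":-0.24,"dy":0.07,"dz":12.5,"rx":0,"ry":0,"rz":0},
  {"hand":1,"dx":-0.24,"dy":0.07,"dz":12.5,"rx":0,"ry":0,"rz":0},
  {"hand":1,"dx":-0.24,"dy":0.07,"dz":12.5,"rx":0,"ry":0,"rz":0},
  {"hand":1,"dx":-0.24,"dy":0.07,"dz":12.5,"rx":0,"ry":0,"rz":0},
  {"hand":1,"dx":-0.24,"dy":0.07,"dz":12.5,"rx":0,"ry":0,"rz":0},
], force=50)

```text
clock: 19.75
tcp_pos: [0.4982, -0.3218, 0.1231]
orientation: [180.0, 0.0, 90.0]
force: [-1.9, 0.2, 5.5]
grip_width: 0.221
grip_force: 48.7
```

Request:
move_arm([
  {"hand":1,"dx":0,"dy":0,"dz":-0.5,"rx":0,"ry":0,"rz":0},
  {"hand":1,"dx":0,"dy":0,"dz":-1.5,"rx":0,"ry":0,"rz":0},
  {"hand":1,"dx":0,"dy":0,"dz":-3,"rx":0,"ry":0,"rz":0},
  {"hand":1,"dx":0,"dy":0,"dz":-5,"rx":0,"ry":0,"rz":0},
  {"hand":1,"dx":0,"dy":0,"dz":-7,"rx":0,"ry":0,"rz":0},
  {"hand":1,"dx":0,"dy":0,"dz":-9,"rx":0,"ry":0,"rz":0},
  {"hand":1,"dx":0,"dy":0,"dz":-11,"rx":0,"ry":0,"rz":0},
  {"hand":1,"dx":0,"dy":0,"dz":-12.5,"rx":0,"ry":0,"rz":0},
  {"hand":1,"dx":0,"dy":0,"dz":-13,"rx":0,"ry":0,"rz":0},
  {"hand":1,"dx":0,"dy":0,"dz":-13,"rx":0,"ry":0,"rz":0},
  {"hand":1,"dx":0,"dy":0,"dz":-13,"rx":0,"ry":0,"rz":0},
])

```text
clock: 21.12
tcp_pos: [0.4978, -0.3215, 0.252]
orientation: [-179.9, -0.0, 90.0]
force: [0.1, 0.7, -0.3]
grip_width: 0.221
grip_force: 48.7
```

```bash
python3 - <<'E'
from h import *
s=env.read_state(); p=s['tcp_pos']; print(p,s['orientation'],s['force'])
for n in ('side','wrist'):
    c=cap(n); P=fcloud(c) if n=='wrist' else cloud(c); pickle.dump(c,open(n+'5.pkl','wb'))
    for z0,z1 in ((.128,.15),(.15,.17),(.17,.19),(.19,.205),(.208,.228)):
        m=band(P,p[0]-.03,p[0]+.03,p[1]-.03,p[1]+.03,z0,z1); q=P[m]
        print(n,z0,len(q),q.mean(0).round(4) if len(q) else '')
    if n=='side':
        cv2.imwrite('pics/s5.png',cv2.resize(c['image'][180:380,340:480],None,fx=3,fy=3)[...,::-1])
    else: cv2.imwrite('pics/w5.png',c['image'][200:400,230:430,::-1])
E
```

```text
[ 0.49775246 -0.32146081  0.25201829] [-1.79930126e+02 -4.56747896e-02  8.99991084e+01] [ 0.0826559   0.71433569 -0.28477327]
side 0.128 11 [ 0.4924 -0.3231  0.145 ]
side 0.15 24 [ 0.4928 -0.3231  0.1596]
side 0.17 22 [ 0.4935 -0.3229  0.1792]
side 0.19 22 [ 0.4928 -0.3233  0.1972]
side 0.208 19 [ 0.4912 -0.3281  0.22  ]
wrist 0.128 52 [ 0.4981 -0.3172  0.1451]
wrist 0.15 110 [ 0.498  -0.317   0.1609]
wrist 0.17 171 [ 0.498  -0.3171  0.181 ]
wrist 0.19 94 [ 0.4979 -0.317   0.1954]
wrist 0.208 358 [ 0.4983 -0.3123  0.2236]
```

View pics/s5.png

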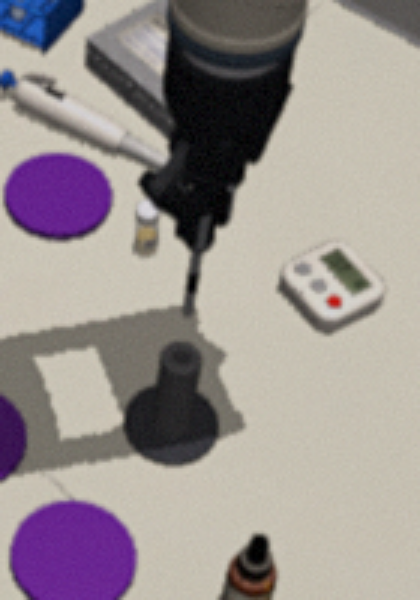

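The probe came out clear of the holder and hangs upright. The rod tip is at crop (187,312), above the column at (180,360). I'll move above the slim pot.

Request:
move_arm([
  {"hand":1,"dx":1.5,"dy":0,"dz":0,"rx":0,"ry":0,"rz":0},
  {"hand":1,"dx":4,"dy":0.1,"dz":0,"rx":0,"ry":0,"rz":0},
  {"hand":1,"dx":7,"dy":0.2,"dz":0,"rx":0,"ry":0,"rz":0},
  {"hand":1,"dx":10.5,"dy":0.3,"dz":0,"rx":0,"ry":0,"rz":0},
  {"hand":1,"dx":14,"dy":0.4,"dz":0,"rx":0,"ry":0,"rz":0},
  {"hand":1,"dx":17.5,"dy":0.5,"dz":0,"rx":0,"ry":0,"rz":0},
  {"hand":1,"dx":21,"dy":0.6,"dz":0,"rx":0,"ry":0,"rz":0},
  {"hand":1,"dx":24.5,"dy":0.7,"dz":0,"rx":0,"ry":0,"rz":0},
  {"hand":1,"dx":28,"dy":0.8,"dz":0,"rx":0,"ry":0,"rz":0},
  {"hand":1,"dx":31.5,"dy":0.9,"dz":0,"rx":0,"ry":0,"rz":0},
  {"hand":1,"dx":35,"dy":1,"dz":0,"rx":0,"ry":0,"rz":0},
  {"hand":1,"dx":38.5,"dy":1.1,"dz":0,"rx":0,"ry":0,"rz":0},
  {"hand":1,"dx":41.5,"dy":1.15,"dz":0,"rx":0,"ry":0,"rz":0},
  {"hand":1,"dx":44,"dy":1.2,"dz":0,"rx":0,"ry":0,"rz":0},
  {"hand":1,"dx":45.2,"dy":1.2,"dz":0,"rx":0,"ry":0,"rz":0},
  {"hand":1,"dx":45.6,"dy":1.2,"dz":0,"rx":0,"ry":0,"rz":0},
  {"hand":1,"dx":45.6,"dy":1.2,"dz":0,"rx":0,"ry":0,"rz":0},
  {"hand":1,"dx":45.6,"dy":1.2,"dz":0,"rx":0,"ry":0,"rz":0},
  {"hand":1,"dx":45.6,"dy":1.2,"dz":0,"rx":0,"ry":0,"rz":0},
])

```text
clock: 23.6
tcp_pos: [0.5102, 0.1337, 0.2528]
orientation: [-180.0, 0.0, 89.9]
force: [-0.1, -0.1, -0.8]
grip_width: 0.22
grip_force: 48.7
```

```bash
python3 - <<'E'
from h import *
s=env.read_state(); p=s['tcp_pos']; print(p,s['orientation'])
for n in ('side','wrist','top'):
    c=cap(n); P=fcloud(c) if n=='wrist' else cloud(c); pickle.dump(c,open(n+'6.pkl','wb'))
    for z0,z1 in ((.125,.15),(.15,.17),(.17,.19),(.19,.205)):
        m=band(P,p[0]-.03,p[0]+.03,p[1]-.03,p[1]+.03,z0,z1); q=P[m]
        print(n,z0,len(q),q.mean(0).round(4) if len(q) else '',q[:,2].min() if len(q) else '')
    try: print('lid',*blob(P,.46,.56,.09,.18,.086,.105))
    except Exception: print('none')
    if n=='wrist': cv2.imwrite('pics/w6.png',cv2.resize(c['image'][150:350,230:430,::-1],None,fx=3,fy=3))
E
```

```text
[0.51018256 0.13369433 0.25283242] [-1.79996561e+02  3.88795712e-03  8.99467461e+01]
side 0.125 13 [0.5059 0.1318 0.1436] 0.13128836830147206
side 0.15 22 [0.5061 0.1311 0.1616] 0.15226231238146593
side 0.17 21 [0.5061 0.1313 0.18  ] 0.17014636655702498
side 0.19 21 [0.5069 0.1311 0.1975] 0.19042305713174412
lid 197 [0.5063 0.1325 0.0922] [0.5081 0.1334 0.0245] [0.5068 0.1329 0.0231]
wrist 0.125 46 [0.5106 0.138  0.1455] 0.1406529868801209
wrist 0.15 107 [0.5106 0.1381 0.1605] 0.15023907562515756
wrist 0.17 174 [0.5105 0.138  0.1811] 0.17026492907701715
wrist 0.19 99 [0.5104 0.1381 0.1958] 0.19018493300269346
lid 1958 [0.5109 0.1388 0.094 ] [0.511  0.1365 0.0231] [0.5109 0.1365 0.0228]
top 0.125 3 [0.509  0.1336 0.1462] 0.1415761614247686
top 0.15 6 [0.5083 0.1333 0.1586] 0.15215314175972505
top 0.17 9 [0.5089 0.1324 0.1796] 0.17007394568538103
top 0.19 1 [0.5094 0.1322 0.1917] 0.1917376758933793
lid 199 [0.5088 0.1334 0.0952] [0.5105 0.1363 0.0226] [0.5099 0.1359 0.0215]
```

View pics/w6.png

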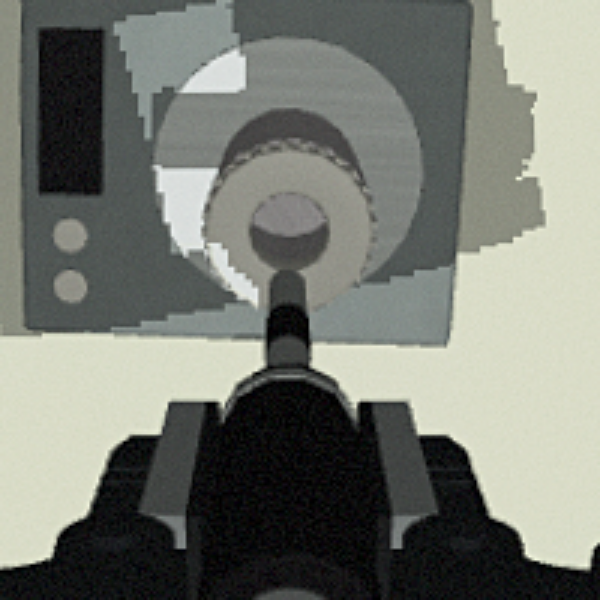

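The rod at crop (287,275) hangs just in front of the hole at (290,231), and the view's slant accounts for the gap. I'll refine the relative offset.

```bash
python3 - <<'E'
from h import *
c=pickle.load(open('wrist6.pkl','rb')); P=fcloud(c); p=[.5102,.1337]
q=P[band(P,p[0]-.02,p[0]+.02,p[1]-.02,p[1]+.02,.14,.203)]
f=lambda x:np.hypot(q[:,0]-x[0],q[:,1]-x[1])-.004
r=least_squares(f,[.51,.135],loss='soft_l1',f_scale=.0005); print('rod',r.x,np.std(f(r.x)))
for z0,z1 in((.14,.17),(.17,.203)):
    k=(q[:,2]>z0)&(q[:,2]<z1); g=lambda x:np.hypot(q[k,0]-x[0],q[k,1]-x[1])-.004
    print(z0,least_squares(g,[.51,.135],loss='soft_l1',f_scale=.0005).x)
v,u=np.nonzero((P[...,2]>.091)&(P[...,2]<.098)&(np.hypot(P[...,0]-.511,P[...,1]-.1365)<.024))
img=np.zeros((480,640),np.uint8); img[v,u]=1
# hole = interior component of lid mask
cnt,_=cv2.findContours(cv2.morphologyEx(img,cv2.MORPH_CLOSE,np.ones((2,2),np.uint8)),cv2.RETR_CCOMP,cv2.CHAIN_APPROX_NONE)
for k in sorted(cnt,key=len)[-3:]:
    k=k[:,0].astype(float); w=fplane(c,k[:,0],k[:,1],.095); print(len(k),circ(w[:,:2]).round(4))
# image hole edge: ellipse pixels from view
x=np.array([250,330,290,290])/3+230; y=np.array([231,231,192,272])/3+150
print('hole px',fplane(c,x,y,.095).round(4))
E
```

```text
rod [0.51059703 0.13483946] 0.0002722757353531806
0.14 [0.51061075 0.13480413]
0.17 [0.51058985 0.13486025]
76 [0.5117 0.1362 0.0101]
214 [0.5117 0.1368 0.0214]
hole px [[0.5013 0.1365 0.095 ]
 [0.5218 0.1365 0.095 ]
 [0.5115 0.1467 0.095 ]
 [0.5115 0.1257 0.095 ]]
```

Request:
move_arm([
  {"hand":1,"dx":0.16,"dy":0.08,"dz":0,"rx":0,"ry":0,"rz":0},
  {"hand":1,"dx":0.16,"dy":0.08,"dz":0,"rx":0,"ry":0,"rz":0},
  {"hand":1,"dx":0.16,"dy":0.08,"dz":0.5,"rx":0,"ry":0,"rz":0},
  {"hand":1,"dx":0.16,"dy":0.08,"dz":1.2,"rx":0,"ry":0,"rz":0},
  {"hand":1,"dx":0.16,"dy":0.08,"dz":2,"rx":0,"ry":0,"rz":0},
  {"hand":1,"dx":0.16,"dy":0.08,"dz":2.8,"rx":0,"ry":0,"rz":0},
  {"hand":1,"dx":0.16,"dy":0.08,"dz":3.2,"rx":0,"ry":0,"rz":0},
  {"hand":1,"dx":0.16,"dy":0.08,"dz":3.2,"rx":0,"ry":0,"rz":0},
  {"hand":1,"dx":0.16,"dy":0.08,"dz":3.2,"rx":0,"ry":0,"rz":0},
])

```text
clock: 24.88
tcp_pos: [0.5111, 0.1359, 0.221]
orientation: [180.0, -0.0, 90.0]
force: [1.7, -0.2, -0.2]
grip_width: 0.221
grip_force: 48.8
```

```bash
cat > rod.py <<'E'
from h import *
s=env.read_state(); print(s['tcp_pos'],s['orientation'],s['force'])
c=cap('wrist'); P=fcloud(c); p=s['tcp_pos']; zt=p[2]-.115
q=P[band(P,p[0]-.02,p[0]+.02,p[1]-.02,p[1]+.02,max(zt,.098)+.003,zt+.074)]
f=lambda x:np.hypot(q[:,0]-x[0],q[:,1]-x[1])-.004
r=least_squares(f,[p[0],p[1]],loss='soft_l1',f_scale=.0005); print('rod',len(q),r.x.round(4))
v,u=np.nonzero((P[...,2]>.091)&(P[...,2]<.098)&(np.hypot(P[...,0]-.511,P[...,1]-.1365)<.024))
img=np.zeros((480,640),np.uint8); img[v,u]=1
cnt,_=cv2.findContours(img,cv2.RETR_CCOMP,cv2.CHAIN_APPROX_NONE)
for k in sorted(cnt,key=len)[-2:]:
    k=k[:,0].astype(float); w=fplane(c,k[:,0],k[:,1],.095); print(len(k),circ(w[:,:2]).round(4))
# brightness along the rod axis -> band heights
zs=np.arange(.085,.2,.002)
K=np.array(c['camera_matrix'])
for z in zs:
    d=(np.array([r.x[0],r.x[1]+.0035,z])-c['position'])@rot(c); t=np.arctan2(np.hypot(d[0],d[1]),d[2]); h=np.hypot(d[0],d[1])
    uu=int(round(K[0,2]+K[0,0]*t*d[0]/h)); vv=int(round(K[1,2]+K[0,0]*t*d[1]/h)); print(f"{z:.3f}:{int(c['image'][vv,uu].mean())}",end=' ')
cv2.imwrite('pics/w_%d.png'%int(s['clock']*10),cv2.resize(c['image'][150:350,230:430,::-1],None,fx=3,fy=3))
E
python3 rod.py; ls pics
```

```text
[0.51111689 0.13591984 0.22099738] [ 1.79982037e+02 -3.17606541e-03  9.00003975e+01] [ 1.67967359 -0.21742153 -0.20078636]
rod 425 [0.5115 0.137 ]
6 [0.5224 0.122  0.0009]
318 [0.5111 0.1377 0.0208]
0.085:126 0.087:124 0.089:123 0.091:123 0.093:125 0.095:126 0.097:126 0.099:129 0.101:131 0.103:125 0.105:125 0.107:57 0.109:58 0.111:57 0.113:57 0.115:66 0.117:60 0.119:61 0.121:61 0.123:66 0.125:61 0.127:61 0.129:63 0.131:70 0.133:57 0.135:30 0.137:0 0.139:4 0.141:17 0.143:0 0.145:20 0.147:9 0.149:10 0.151:7 0.153:25 0.155:48 0.157:67 0.159:67 0.161:64 0.163:62 0.165:66 0.167:54 0.169:40 0.171:33 0.173:72 0.175:137 0.177:0 0.179:14 0.181:0 0.183:4 0.185:0 0.187:8 0.189:13 0.191:15 0.193:9 0.195:13 0.197:5 0.199:6 crop.png
s5.png
side0.png
top0.png
w1.png
w2.png
w3.png
w4.png
w5.png
w6.png
w_248.png
```

Request:
move_arm([
  {"hand":1,"dx":-0.04,"dy":0,"dz":0.4,"rx":0,"ry":0,"rz":0},
  {"hand":1,"dx":-0.04,"dy":0,"dz":1.1,"rx":0,"ry":0,"rz":0},
  {"hand":1,"dx":-0.04,"dy":0,"dz":1.9,"rx":0,"ry":0,"rz":0},
  {"hand":1,"dx":-0.04,"dy":0,"dz":2.7,"rx":0,"ry":0,"rz":0},
  {"hand":1,"dx":-0.04,"dy":0,"dz":3.5,"rx":0,"ry":0,"rz":0},
  {"hand":1,"dx":-0.04,"dy":0,"dz":4.2,"rx":0,"ry":0,"rz":0},
  {"hand":1,"dx":-0.04,"dy":0,"dz":4.7,"rx":0,"ry":0,"rz":0},
  {"hand":1,"dx":-0.04,"dy":0,"dz":5,"rx":0,"ry":0,"rz":0},
  {"hand":1,"dx":-0.04,"dy":0,"dz":5,"rx":0,"ry":0,"rz":0},
  {"hand":1,"dx":-0.04,"dy":0,"dz":5,"rx":0,"ry":0,"rz":0},
  {"hand":1,"dx":-0.04,"dy":0,"dz":5,"rx":0,"ry":0,"rz":0},
  {"hand":1,"dx":-0.04,"dy":0,"dz":5,"rx":0,"ry":0,"rz":0},
])

```text
clock: 26.42
tcp_pos: [0.5111, 0.1355, 0.171]
orientation: [180.0, -0.0, 90.0]
force: [-0.1, -0.2, -0.0]
grip_width: 0.219
grip_force: 48.8
```

```bash
python3 rod.py; mv pics/w_2[5-9]*.png pics/final.png; ls pics | tail -3
```

```text
[0.51105322 0.13549815 0.17099732] [ 1.79981398e+02 -4.22021306e-03  8.99973361e+01] [-0.06716469 -0.19172023 -0.01863143]
rod 178 [0.5114 0.1365]
39 [-6.1307 99.7787 99.8602]
328 [0.511 0.139 0.02 ]
0.085:35 0.087:7 0.089:8 0.091:3 0.093:5 0.095:11 0.097:6 0.099:4 0.101:9 0.103:29 0.105:53 0.107:62 0.109:62 0.111:64 0.113:68 0.115:67 0.117:62 0.119:42 0.121:28 0.123:73 0.125:137 0.127:6 0.129:2 0.131:0 0.133:16 0.135:0 0.137:3 0.139:17 0.141:14 0.143:18 0.145:10 0.147:0 0.149:8 0.151:14 0.153:15 0.155:3 0.157:1 0.159:11 0.161:3 0.163:0 0.165:6 0.167:8 0.169:27 0.171:6 0.173:2 0.175:24 0.177:10 0.179:1 0.181:12 0.183:19 0.185:21 0.187:25 0.189:25 0.191:79 0.193:78 0.195:80 0.197:72 0.199:79 w5.png
w6.png
w_248.png
```

View pics/final.png

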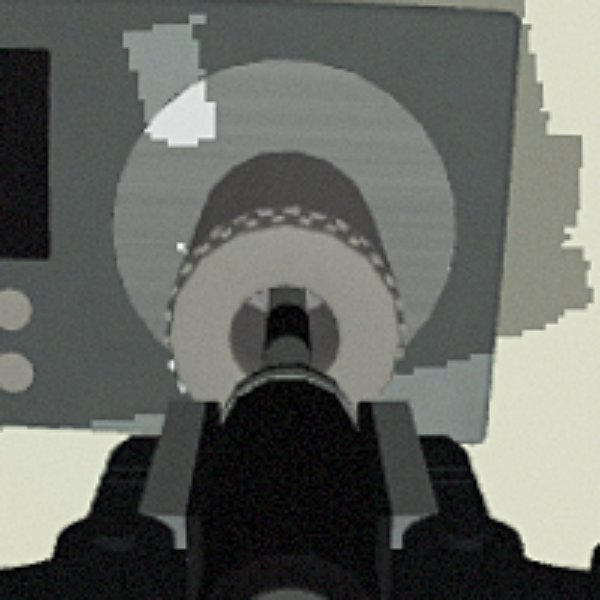

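The rod stands in the middle of the hole at (287,325). The band spans about 85–104 mm in height, with the lid top at 95 mm. I'll hand the job in.

```bash
python3 -c "
from workcell import env; print(env.close_job())"
```

```text
the job is handed in; nothing more can be done
None
```

The pots are swapped to within about 2 mm of centre, and the probe is held in the slim pot's hole on the plate, measured centred with its band level with the lid top; I handed the job in at about 26 s of robot time, and it returned no verdict.

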